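# Take up a drum brake at its star wheel

## Task

Take the stubby screwdriver from the wooden block and, through the slot in the brake unit's cover, work the star wheel round tooth by tooth in the direction of the arrow until the brake shoe just comes up against the drum. Do not force it once it is tight: then back the wheel off by one tooth. Turn it only with the screwdriver, put the screwdriver back fully home in its block, and leave the tape, multimeter and screw bin alone.

Things in the scene. Friction and masses are not known exactly. Their poses are not given: they have to be found in the camera images.
- brake_unit: Fixed brake unit on a 180 x 150 mm dark steel base plate; origin on the bench, under the centre of the wheel housing. The grey housing is 52 mm (x) by 112 mm (y); its bright flat cover, 5 mm thick, has its top at z = 107 mm. An upright steel drum (radius 40, 90 mm high) stands at x = -96 mm on the same plate
- slot (a point): Centre of the slot at the cover's upper face. The slot is 14 mm wide (unit's x) and 50 mm long (unit's y) and goes right through the cover; axes as the unit's
- arrow (a point): Raised dark arrow on the cover beside the slot, 34 mm long. It points to the unit's +y (these axes are the unit's): the way the top of the wheel moves to tighten the brake
- drum_face (a point): Point of the drum that the shoe meets: on the drum's side that faces the housing, 55 mm above the bench; axes as the unit's
- wheel_centre (a point): Centre of the star wheel, 52 mm under the slot; axis level, along the unit's x. 10 teeth (36 degrees apart), outer radius 42 mm (tips 10 mm below the cover's top), root radius 27, teeth 6 mm thick, 14 wide; where they stand at the start is not known. It stays where left, turns with about 3 N at the teeth until the shoe meets the drum, then it comes up hard
- stubby: Stubby screwdriver, 105 mm long, 0.12 kg, tip down in the block. Origin at the tip's end, z up the handle. Round shank, diameter 7 mm (tip 5), for z = 0 to 45 mm; 18 mm collar at z = 45 to 48; black handle 28 mm (x) by 20 mm (y, flat ribbed sides to grip), z = 47 to 105 mm. More than 30 N between it and the brake unit or its wheel does damage
- stubby_tip (a point): The end of the screwdriver's tip; axes as the screwdriver's
- tool_block: Fixed wooden block 70 x 70 x 48 mm, origin under its centre on the bench. In the middle of its top a vertical square hole, 13 mm, right through, with a 2 mm chamfer. Fully home, the screwdriver's collar rests on the block's top and the tip is 3 mm above the bench
- tape_masking: Roll of masking tape, 104 mm across, 25 mm high, a bystander
- multimeter: Multimeter, 150 x 70 x 38 mm, a bystander
- bin_screws: Bin of screws, 132 x 106 x 56 mm, a bystander
- shoe_face (a point): Middle of the lining of the curved brake shoe, which stands between housing and drum on a push rod and moves to the unit's -x, towards the drum, by 5 mm per tooth of the wheel (back as the wheel is backed off). Its distance to drum_face is the brake's gap: 7 to 12 mm at the start, 0 when tight
Things that resemble listed ones, but are neither listed nor needed, are in the scene too. Of the things shaped like the stubby, the black one is meant.

How it is judged:
By the outcome, as a careful person would: the job done as asked, in the order asked, and still so for the second after the job is handed in, with the robot touching nothing.
It also fails if it takes over 72 s, if anything falls off the work surface, if the arm or the gripper's body presses on something with over 40 N, if the wrist force passes 120 N, or if a joint passes its speed limit or range.

## Robot

A 7-joint arm with a two-finger parallel gripper is mounted at the origin on a cart in front of the work surface, level with it; the furniture and walls round the work are solid. World frame = base frame: x ahead of the robot, y to its left, z up, the work surface at z = 0. Lengths are in m, angles in rad, forces in N, time in s.
With the tool pointing down it reaches from about 0.4 to 0.85 m from the base axis. Payload 10.4 kg.
Tool frame: the origin (TCP) lies at the very end of the fingers, on their centre line; the grasp point (between the pads) lies r.tcp_to_grasp behind it (r.tcp_to_grasp is the distance from the TCP to the grasp point, in m); z points along the fingers, y is the line along which they close (so a half turn about z gives the same grasp; the last joint's range is limited). The gripper opens to 87 mm and grips with 3 to 60 N. Pads are 19 mm wide; open, the fingers measure 117 mm over their backs; the gripper's body (75 mm by 190 mm) begins 51 mm behind the grasp point.
Start: joints at [-1.158, 0.332, -0.065, 1.46, 0.022, 1.35, -0.088], TCP at [0.264, 0.567, 0.223] pointing down, gripper open.
Joint ranges: [-2.6, 2.6], [-0.5, 2.12], [-1.47, 1.34], [0.16, 2.42], [-1.27, 4.41], [0.06, 2.06], [-2.6, 2.6]. Speed limits (rad/s): [2.22, 2.22, 2.79, 2.79, 3.14, 3.14, 3.14].

## Interface

Orientations are given as a unit quaternion [x, y, z, w].
In Python, from bench import monitor, cams, ticket, r gives the robot as it stands.
- The arm moves only by the shell command python3 -m crank 'ROWS' [OPENING] [FORCE]. ROWS is a JSON object whose one key "steps" holds a list of rows, each a list of 2 entries, a list of its own where there are three numbers: the shift along the world's x, y, z in units of 25 mm (1.0 is 25 mm), then the turn, a rotation vector about the world's x, y, z in units of 5 degrees (1.0 is 5 degrees). In form: {"steps": [[[x, y, z], [ax, ay, az]], ...]}. A call has 1 to 10 rows; each row shifts and turns the commanded pose from where the row before left it; what a row does not reach is not made up. A row lasts 1/12 s, in which the tool goes at most 41.7 mm and 7.16 degrees, less where a joint would pass 70% of its speed; a pose out of reach is approached as far as the arm can. A call is refused whole if a number of a shift passes 1 or a number of a turn 1, either way. A call with a gripper value outside its range is refused whole. OPENING is the finger opening in mm, from 0 to 87, set as the call begins (- or left out, the last holds). The fingers move at their own pace and stop on an object; FORCE is the grip in N (left out, the last holds). Time passes only in rows, so rows that do not move let the fingers close. It gives the time, the measured TCP pose, the force, the opening and the grip force at its end, in the units of the state.
- monitor.read_state(): the state, without advancing time (a new reading comes with each control period).
- cams.camera(name): name is "scene" or "side" or "wrist"; returns a dict with "pixels" (384x512x3 uint8, blue, green, red), "z_map" (384x512 float32, m along the optical axis (not along the pixel's ray), 0 where there is no reading), "vfov" (degrees; the focal length in pixels is half the picture's height over the tangent of half this angle, whatever the lens; pixels are square), "cx", "cy" (the principal point, pixels), "T" (4x4, takes a point from camera to world coordinates). Camera axes: x right, y up, looking along -z (the intrinsics and any distortion apply to the point x, -y, -z); pixel columns grow to the right and rows downward; lengths in m; the calibration is good to about 2 mm. A picture is of the moment at which its call begins.
- ticket.close_job(): hands the job in; it is judged then, once.
The state is a dict: "time": time; "joint_positions": joint angles; "joint_vel": joint speeds; "joint_torque": joint torques, N m; "ee_pos": TCP position; "eef_rot": TCP orientation; "ft_force": force on the tool from outside, world axes, zero at the start; "torque": the same for the moment, N m; "width": finger opening in m; "grip_force": force on a finger pad.
Only numpy, scipy, OpenCV 4.12 (cv2) and the standard library are available. Lean on these libraries where they do the work, as an engineer would, in place of code of your own. Each camera call takes 0.05 s, during which the arm holds its last target. There are 200 camera calls.

## Working session

There is one attempt and no reset: what is moved stays moved. The work goes in short steps, Python scripts to look and compute and a shell command to move; the robot and the scene stay as the last step left them, time stands still between calls to the robot, and variables do not carry over. Pictures are saved under pics/ and viewed, at most 10 in all, crops included, and the job is handed in when it is done.

```bash
mkdir -p pics; cat > h.py <<'E'
import numpy as np, cv2
from bench import monitor, cams, ticket, r
def shot(n):
    c=cams.camera(n); np.savez('/tmp/'+n+'.npz',**c); return c
def load(n): return dict(np.load('/tmp/'+n+'.npz',allow_pickle=True))
def cloud(c):
    z=c['z_map']; h,w=z.shape; f=h/2/np.tan(np.radians(float(c['vfov']))/2)
    u,v=np.meshgrid(np.arange(w),np.arange(h))
    P=np.stack([(u-c['cx'])/f*z,-(v-c['cy'])/f*z,-z],-1)
    return P@c['T'][:3,:3].T+c['T'][:3,3]
E
python3 - <<'E'
from h import *
for n in ['scene','side','wrist']:
    c=shot(n); print(n,c.keys(),c['vfov'],c['cx'],c['cy'],c['T'].round(3).tolist())
    cv2.imwrite(f'pics/{n}0.png',c['pixels'])
s=monitor.read_state(); print(s, r.tcp_to_grasp)
E
```

```text
scene dict_keys(['pixels', 'z_map', 'vfov', 'cx', 'cy', 'T']) 54.80396257045558 253.88639512418393 190.31346585830156 [[-0.796, 0.235, -0.558, 0.022], [-0.605, -0.309, 0.733, 0.761], [-0.001, 0.922, 0.388, 0.512], [0.0, 0.0, 0.0, 1.0]]
side dict_keys(['pixels', 'z_map', 'vfov', 'cx', 'cy', 'T']) 52.75628863321677 258.3392647095817 195.48538837476565 [[-1.0, -0.0, 0.005, 0.631], [0.005, -0.459, 0.888, 1.008], [0.002, 0.888, 0.459, 0.65], [0.0, 0.0, 0.0, 1.0]]
wrist dict_keys(['pixels', 'z_map', 'vfov', 'cx', 'cy', 'T']) 61.856849727983274 256.5537606623122 190.79609163358197 [[0.422, -0.864, -0.275, 0.188], [0.907, 0.402, 0.128, 0.603], [-0.001, -0.303, 0.953, 0.385], [0.0, 0.0, 0.0, 1.0]]
{'time': 0.15, 'joint_positions': array([-1.15755189,  0.33271455, -0.06470751,  1.46074383,  0.02158779,
        1.34993269, -0.08850634]), 'joint_vel': array([ 0.00131701, -0.00210523, -0.00019821, -0.00353466,  0.00164462,
        0.00079759,  0.0011869 ]), 'joint_torque': array([ 1.77928508e-03, -6.23626614e+01,  2.52486166e-02, -3.90141749e+01,
       -6.13211375e-02,  3.71817488e-02,  1.49522866e-04]), 'ee_pos': array([0.263725  , 0.56629861, 0.22194651]), 'eef_rot': array([ 2.16194145e-01,  9.76350238e-01, -5.42271615e-04, -1.02259358e-04]), 'ft_force': array([ 0.50046094, -0.85715648, -0.92277437]), 'torque': array([0.04539336, 0.06806955, 0.02910918]), 'grip_force': 0.0, 'width': 0.0869712416681565} 0.0187
```

View pics/scene0.png

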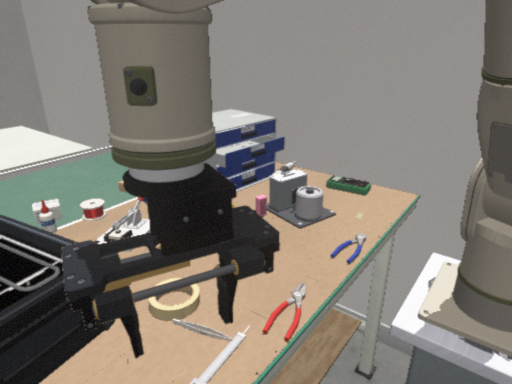

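View pics/side0.png

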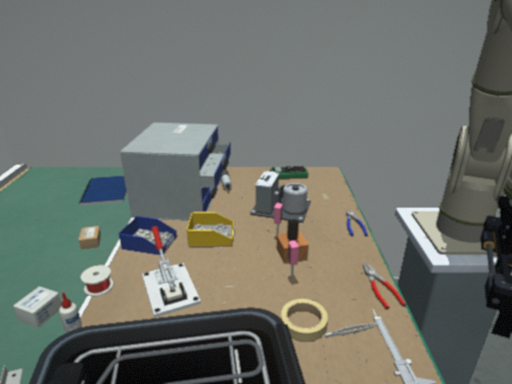

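Side view: the brake unit is at about (280,198). The wooden block with the black handle is at (293,240), with pink handles at (278,213) and (293,252). Yellow and blue bins are at (210,230) and (148,235), and the tape is at (304,319). Candidates for the stubby are black (293,230), pink (278,213) and pink (293,252); I'll check them in a close crop.

```bash
python3 - <<'E'
from h import *
c=load('side'); P=cloud(c)
cv2.imwrite('pics/crop1.png',cv2.resize(c['pixels'][150:290,220:360],(800,800)[:2] if 0 else (600,600),interpolation=cv2.INTER_CUBIC))
for (u,v) in [(293,228),(293,240),(278,211),(293,252),(285,243),(303,243),(268,178),(275,178),(260,182),(294,188),(304,319),(290,172)]: print(u,v,P[v,u].round(3))
E
```

```text
293 228 [0.533 0.122 0.093]
293 240 [0.531 0.117 0.051]
278 211 [0.569 0.029 0.093]
293 252 [0.541 0.225 0.089]
285 243 [0.553 0.128 0.049]
303 243 [0.504 0.13  0.05 ]
268 178 [ 0.591 -0.222  0.083]
275 178 [ 0.569 -0.165  0.109]
260 182 [ 0.62  -0.136  0.108]
294 188 [ 0.508 -0.131  0.089]
304 319 [ 0.524  0.358 -0.   ]
290 172 [ 0.498 -0.398  0.028]
```

View pics/crop1.png

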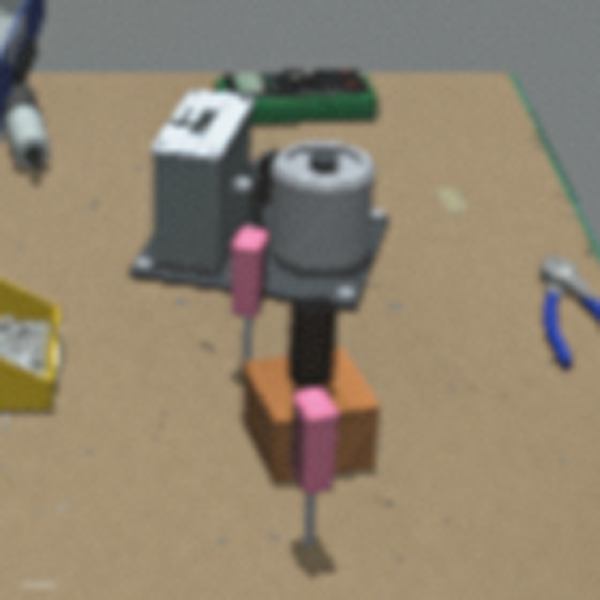

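The black-handled stubby stands in the wooden block (crop 313,340). The two pink ones (250,270 and 316,440) are decoys standing about 0.1 m to either side of it. The brake's white cover, with slot and arrow, is at crop (205,120). I'll move over the area for a wrist view.

```bash
python3 -m crank '{"steps":[[[0.5,-1,0.4],[0,0,0]],[[0.5,-1,0.4],[0,0,0]],[[0.5,-1,0.4],[0,0,0]],[[0.5,-1,0.4],[0,0,0]],[[0.5,-1,0.4],[0,0,0]],[[0.5,-1,0],[0,0,0]],[[0.5,-1,0],[0,0,0]],[[0.5,-1,0],[0,0,0]],[[0.5,-1,0],[0,0,0]],[[0.5,-1,0],[0,0,0]]]}'
python3 -m crank '{"steps":[[[0.5,-1,0],[0,0,0]],[[0.5,-1,0],[0,0,0]],[[0.5,-1,0],[0,0,0]],[[0.5,-1,0],[0,0,0]],[[0.5,-1,0],[0,0,0]],[[0.5,-1,0],[0,0,0]],[[0.5,-1,0],[0,0,0]],[[0.5,-1,0],[0,0,0]],[[0,0,0],[0,0,0]],[[0,0,0],[0,0,0]]]}'
python3 - <<'E'
from h import *
c=shot('wrist'); shot('side'); s=monitor.read_state(); print(s['ee_pos'],s['eef_rot'],s['ft_force'],c['T'].round(3).tolist())
cv2.imwrite('pics/w1.png',c['pixels'])
E
```

```text
time: 0.98
ee_pos: [0.3892, 0.3152, 0.2725]
eef_rot: [0.216, 0.976, 0.0, -0.0]
ft_force: [-0.4, 0.7, -0.3]
width: 0.0868
grip_force: 0.0
time: 1.82
ee_pos: [0.4891, 0.1151, 0.2724]
eef_rot: [0.218, 0.976, -0.0, -0.0]
ft_force: [0.1, 1.0, -0.3]
width: 0.0871
grip_force: 0.0
[0.48845364 0.1173672  0.27237887] [ 2.15803370e-01  9.76436802e-01  7.40580458e-05 -2.66631321e-04] [ 0.63569126  0.44391332 -0.71445393] [[0.425, -0.863, -0.274, 0.413], [0.905, 0.405, 0.128, 0.152], [0.0, -0.303, 0.953, 0.436], [0.0, 0.0, 0.0, 1.0]]
```

View pics/w1.png

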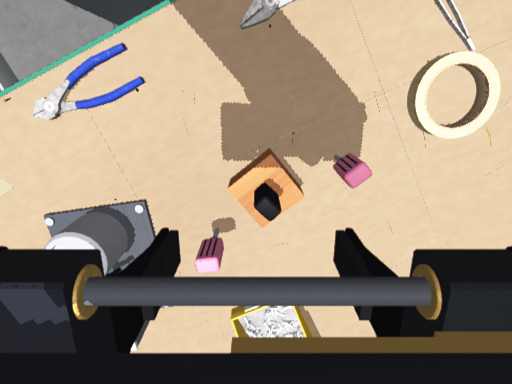

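The wrist view shows the block at (265,190) with the black handle at (267,200), the pinks at (352,170) and (209,253), and the drum at (78,255). Next I'll fit the block and handle from the depth.

```bash
python3 - <<'E'
from h import *
for n in ['wrist','side']:
    c=load(n); P=cloud(c); I=c['pixels'].astype(int)
    X=P.reshape(-1,3); near=(abs(X[:,0]-.53)<.07)&(abs(X[:,1]-.12)<.07)
    sat=(I.max(-1)-I.min(-1)).reshape(-1)
    dark=I.max(-1).reshape(-1)<70
    b=X[near&(abs(X[:,2]-.048)<.006)&~dark]; 
    print(n,'blocktop',len(b),b.mean(0).round(4),cv2.minAreaRect((b[:,:2]*1000).astype(np.float32)))
    h=X[near&(X[:,2]>.100)&(X[:,2]<.116)]; print('handletop',len(h),np.median(h,0).round(4),cv2.minAreaRect((h[:,:2]*1000).astype(np.float32)))
    k=X[(abs(X[:,0]-.6)<.09)&(abs(X[:,1]+.15)<.1)&(X[:,2]>.104)&(X[:,2]<.112)]
    if len(k): print('cover',len(k),np.median(k,0).round(4),cv2.minAreaRect((k[:,:2]*1000).astype(np.float32)))
    d=X[(abs(X[:,0]-.51)<.07)&(abs(X[:,1]+.13)<.08)&(X[:,2]>.086)&(X[:,2]<.094)]
    if len(d): print('drum',len(d),np.median(d,0).round(4),cv2.minEnclosingCircle((d[:,:2]*1000).astype(np.float32)))
E
```

```text
wrist blocktop 2233 [0.5251 0.1123 0.0487] ((531.0948486328125, 110.1839828491211), (70.580322265625, 70.29471588134766), 13.894551277160645)
handletop 452 [0.5292 0.1108 0.1082] ((531.059814453125, 110.28142547607422), (28.520471572875977, 20.387165069580078), 20.471738815307617)
cover 36 [ 0.6301 -0.1204  0.1071] ((627.66064453125, -121.522216796875), (6.98964786529541, 11.203710556030273), 69.03846740722656)
drum 192 [ 0.473  -0.1218  0.0867] ((493.3173522949219, -130.62051391601562), 34.04288864135742)
side blocktop 269 [0.5333 0.115  0.0483] ((532.0040283203125, 108.72593688964844), (71.50679779052734, 74.47453308105469), 13.590643882751465)
handletop 61 [0.5328 0.1137 0.1072] ((532.612060546875, 109.25723266601562), (28.125810623168945, 20.021007537841797), 22.844118118286133)
cover 222 [ 0.597  -0.16    0.1081] ((595.2684326171875, -167.2727508544922), (119.23302459716797, 53.35542297363281), 74.37824249267578)
drum 99 [ 0.5078 -0.1409  0.0878] ((524.4759521484375, -154.25393676757812), 60.49558639526367)
```

```bash
python3 -m crank '{"steps":[[[0.2,-0.03,0],[0,0,1]],[[0.2,-0.03,0],[0,0,1]],[[0.2,-0.03,0],[0,0,1]],[[0.2,-0.03,0],[0,0,1]],[[0.2,-0.03,0],[0,0,1]],[[0.2,-0.03,0],[0,0,1]],[[0.2,-0.03,0],[0,0,1]],[[0.2,-0.04,0],[0,0,1]],[[0.1,-0.03,0],[0,0,1]],[[0,0,0],[0,0,0.1]]]}' 45 40
python3 -m crank '{"steps":[[[0,0,-1],[0,0,0]],[[0,0,-1],[0,0,0]],[[0,0,-1],[0,0,0]],[[0,0,0],[0,0,0]],[[0,0,0],[0,0,0]]]}'
python3 - <<'E'
from h import *
c=shot('wrist'); P=cloud(c); X=P.reshape(-1,3)
s=monitor.read_state(); print(s['ee_pos'],s['eef_rot'],s['joint_positions'].round(2))
h=X[(abs(X[:,0]-.53)<.04)&(abs(X[:,1]-.11)<.04)&(X[:,2]>.100)&(X[:,2]<.116)]; print('handletop',len(h),cv2.minAreaRect((h[:,:2]*1000).astype(np.float32)))
print('max z near pinks',X[(np.hypot(X[:,0]-.569,X[:,1]-.029)<.02)&(X[:,2]<.14)][:,2].max() if 1 else 0)
k=X[(abs(X[:,0]-.6)<.09)&(abs(X[:,1]+.15)<.1)&(X[:,2]>.104)&(X[:,2]<.112)]; print(len(k))
E
```

```text
time: 2.75
ee_pos: [0.5312, 0.1108, 0.2723]
eef_rot: [-0.181, 0.983, 0.0, -0.0]
ft_force: [0.1, -0.7, -0.2]
width: 0.0456
grip_force: 0.0
time: 3.17
ee_pos: [0.5304, 0.1103, 0.1972]
eef_rot: [-0.178, 0.984, -0.0, -0.001]
ft_force: [1.0, -0.3, 0.6]
width: 0.0451
grip_force: 0.0
[0.53134776 0.11028496 0.19859378] [-1.78008586e-01  9.84028917e-01  1.11448907e-04  1.45294495e-04] [-0.58  0.16  0.32  1.73 -0.05  1.26  1.69]
handletop 769 ((530.496826171875, 109.69791412353516), (27.10344696044922, 20.376346588134766), 21.077495574951172)
max z near pinks 0.10773858920002977
0
```

```bash
python3 -m crank '{"steps":[[[0,0,-1],[0,0,0]],[[0,0,-1],[0,0,0]],[[0,0,-1],[0,0,0]],[[0,0,-0.9],[0,0,0]],[[0,0,-0.8],[0,0,0]],[[0,0,-0.5],[0,0,0]],[[0,0,-0.25],[0,0,0]],[[0,0,0],[0,0,0]]]}'
python3 -m crank '{"steps":[[[0,0,0],[0,0,0]],[[0,0,0],[0,0,0]],[[0,0,0],[0,0,0]],[[0,0,0],[0,0,0]],[[0,0,0],[0,0,0]],[[0,0,0],[0,0,0]]]}' 0 50
```

```text
time: 3.88
ee_pos: [0.5316, 0.11, 0.0616]
eef_rot: [-0.178, 0.984, 0.0, 0.0]
ft_force: [-0.3, 1.0, 0.3]
width: 0.0451
grip_force: 0.0
time: 4.38
ee_pos: [0.5317, 0.1097, 0.0619]
eef_rot: [-0.178, 0.984, 0.0, 0.0]
ft_force: [-0.4, -0.7, 3.9]
width: 0.0197
grip_force: 50.0
```

```bash
python3 -m crank '{"steps":[[[0,0,0.3],[0,0,0]],[[0,0,0.7],[0,0,0]],[[0,0,1],[0,0,0]],[[0,0,1],[0,0,0]],[[0,0,1],[0,0,0]],[[0,0,1],[0,0,0]],[[0,0,1],[0,0,0]],[[0,0,1],[0,0,0]],[[0,0,0],[0,0,0]]]}'
python3 - <<'E'
from h import *
c=load('side'); P=cloud(c); X=P.reshape(-1,3)
k=X[(abs(X[:,0]-.75)<.2)&(X[:,1]>-.4)&(X[:,1]<.1)&(X[:,2]>.06)]
for x in np.arange(.55,.95,.04):
    m=k[abs(k[:,0]-x)<.02]
    if len(m): print(round(x,2),len(m),m.min(0).round(3),m.max(0).round(3))
E
```

```text
time: 5.13
ee_pos: [0.5331, 0.1099, 0.2418]
eef_rot: [-0.178, 0.984, 0.001, 0.003]
ft_force: [0.3, 0.4, -1.0]
width: 0.0196
grip_force: 50.0
0.55 187 [ 0.55  -0.218  0.061] [0.57  0.093 0.632]
0.59 366 [ 0.57  -0.232  0.06 ] [0.61  0.031 0.111]
0.63 144 [ 0.61 -0.2   0.06] [ 0.633 -0.109  0.112]
0.71 18 [ 0.728 -0.346  0.128] [ 0.729 -0.218  0.171]
0.75 407 [ 0.73  -0.351  0.125] [ 0.77  -0.054  0.175]
0.79 1203 [ 0.77  -0.361  0.06 ] [ 0.81  -0.054  0.238]
0.83 1081 [ 0.81  -0.359  0.06 ] [ 0.85  -0.054  0.238]
0.87 1032 [ 0.85  -0.359  0.06 ] [ 0.89  -0.059  0.24 ]
0.91 1023 [ 0.89  -0.377  0.06 ] [ 0.93  -0.063  0.239]
```

```bash
python3 -m crank '{"steps":[[[0.34,-0.96,0],[0,0,-0.8]],[[0.34,-0.96,0],[0,0,-0.8]],[[0.34,-0.96,0],[0,0,-0.8]],[[0.34,-0.96,0],[0,0,-0.8]],[[0.34,-0.96,0],[0,0,-0.8]],[[0.34,-0.96,0],[0,0,-0.8]],[[0.34,-0.96,0],[0,0,-0.8]],[[0.34,-0.96,0],[0,0,-0.8]],[[0.34,-0.96,0],[0,0,-0.8]],[[0.34,-0.96,0],[0,0,0]]]}'
python3 -m crank '{"steps":[[[0.34,-0.96,0],[0,0,0]],[[0.34,-0.96,0],[0,0,0]],[[0,0,-0.6],[0,0,0]],[[0,0,0],[0,0,0]],[[0,0,0],[0,0,0]]]}'
python3 - <<'E'
from h import *
s=monitor.read_state(); print(s['ee_pos'],s['eef_rot'],s['ft_force'])
c=shot('wrist'); cv2.imwrite('pics/w2.png',c['pixels'])
E
```

```text
time: 5.97
ee_pos: [0.6163, -0.1314, 0.236]
eef_rot: [0.137, 0.991, 0.0, -0.0]
ft_force: [1.1, -0.9, -1.2]
width: 0.0197
grip_force: 50.0
time: 6.38
ee_pos: [0.6327, -0.1777, 0.2203]
eef_rot: [0.135, 0.991, 0.0, -0.001]
ft_force: [0.4, 1.2, -0.5]
width: 0.0197
grip_force: 50.0
[ 0.63265783 -0.17766732  0.2202797 ] [ 1.34525800e-01  9.90909139e-01  3.25408328e-04 -1.33470689e-03] [ 0.44288724  1.24573658 -0.52978598]
```

View pics/w2.png

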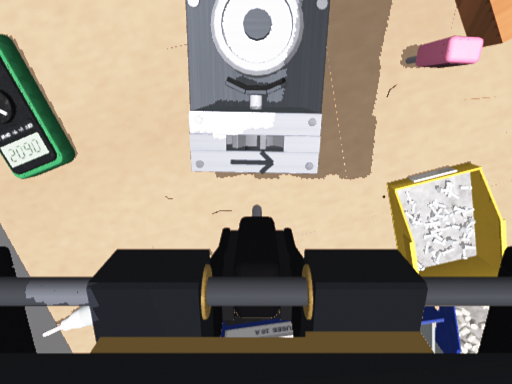

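The wrist view shows the cover at (255,142) and the slot at (228–285, 143) with teeth visible through it. The arrow at (252,161) points right (unit +y). The shoe is at (255,86) and the drum at (257,23). Next I'll measure all of these.

```bash
cat > m.py <<'E'
from h import *
def unit(c,verbose=1):
    P=cloud(c); X=P.reshape(-1,3)
    k=(abs(P[...,2]-.107)<.004)&(abs(P[...,0]-.6)<.08)&(abs(P[...,1]+.165)<.09)
    n,l,st,ce=cv2.connectedComponentsWithStats(k.astype(np.uint8)); i=1+st[1:,4].argmax(); k=l==i
    R=cv2.minAreaRect((P[k][:,:2]*1000).astype(np.float32))
    return P,k,R
if __name__=='__main__':
    c=load('wrist'); P,k,R=unit(c); print(R, np.median(P[k][:,2]))
    (cx,cy),(w,h),a=R
    if w<h: a-=90   # long axis angle
    yd=np.radians(a); yv=np.array([np.cos(yd),np.sin(yd)]); yv*=np.sign(yv[1]); xv=np.array([yv[1],-yv[0]])
    print('ang y',np.degrees(np.arctan2(yv[1],yv[0])))
    D=P[...,:2]-np.array([cx,cy])/1000; ux=D@xv*1000; uy=D@yv*1000; z=P[...,2]*1000
    for lo,hi in [(-5,-2),(-2,2),(2,5)]:
        m=(ux>lo)&(ux<hi)&(abs(uy)<32)&(z>40)
        print(lo,[(int(y),round(float(np.median(z[m&(abs(uy-y)<1)])),0)) for y in range(-30,31,2) if (m&(abs(uy-y)<1)).any()])
    m=(z<103)&(z>50)&(abs(ux)<9)&(abs(uy)<30); print('slot px uy',np.percentile(uy[m],[1,99]),'ux',np.percentile(ux[m],[1,99]))
    m=(z>86)&(z<94)&(ux<-50); print('drum',[ (q.mean().round(1),q.min().round(1),q.max().round(1)) for q in (ux[m],uy[m])])
    m=(abs(uy)<6)&(ux<-24)&(ux>-70)
    o=np.argsort(ux[m]); print([(round(float(a),0),round(float(b),0)) for a,b in zip(ux[m][o][::5],z[m][o][::5])])
E
python3 m.py
```

```text
((594.036376953125, -167.03085327148438), (112.25621795654297, 52.50853729248047), 73.4250717163086) 0.10786999234800448
ang y 73.4250717163086
-5 [(-30, 107.0), (-28, 108.0), (-26, 107.0), (-24, 71.0), (-20, 94.0), (-18, 94.0), (-16, 94.0), (-14, 91.0), (-12, 89.0), (-10, 83.0), (-8, 82.0), (-6, 82.0), (-4, 82.0), (-2, 83.0), (0, 82.0), (2, 86.0), (4, 96.0), (6, 97.0), (8, 97.0), (10, 96.0), (12, 80.0), (14, 79.0), (16, 77.0), (18, 78.0), (20, 79.0), (22, 81.0), (24, 83.0), (26, 108.0), (28, 107.0), (30, 108.0)]
-2 [(-30, 107.0), (-28, 108.0), (-26, 107.0), (-24, 72.0), (-22, 311.0), (-20, 93.0), (-18, 94.0), (-16, 95.0), (-14, 300.0), (-12, 88.0), (-10, 83.0), (-8, 81.0), (-6, 82.0), (-4, 82.0), (-2, 83.0), (0, 83.0), (2, 85.0), (4, 96.0), (6, 97.0), (8, 97.0), (10, 96.0), (12, 79.0), (14, 79.0), (16, 306.0), (18, 307.0), (20, 307.0), (22, 306.0), (24, 306.0), (26, 306.0), (28, 306.0), (30, 307.0)]
2 [(-30, 308.0), (-28, 309.0), (-26, 308.0), (-24, 309.0), (-22, 309.0), (-20, 309.0), (-18, 308.0), (-16, 309.0), (-14, 309.0), (-12, 306.0), (-10, 84.0), (-8, 81.0), (-6, 82.0), (-4, 8
[... 4313 characters left out ...]
(-38.0, 59.0), (-37.0, 61.0), (-37.0, 61.0), (-36.0, 63.0), (-36.0, 61.0), (-35.0, 62.0), (-35.0, 61.0), (-35.0, 59.0), (-34.0, 61.0), (-34.0, 61.0), (-33.0, 60.0), (-33.0, 62.0), (-33.0, 59.0), (-32.0, 62.0), (-32.0, 61.0), (-32.0, 61.0), (-31.0, 58.0), (-31.0, 62.0), (-31.0, 61.0), (-30.0, 60.0), (-30.0, 62.0), (-30.0, 58.0), (-29.0, 60.0), (-29.0, 62.0), (-28.0, 59.0), (-28.0, 61.0), (-28.0, 60.0), (-27.0, 62.0), (-27.0, 59.0), (-26.0, 87.0), (-26.0, 86.0), (-26.0, 87.0), (-26.0, 98.0), (-26.0, 100.0), (-26.0, 83.0), (-26.0, 100.0), (-26.0, 66.0), (-26.0, 108.0), (-26.0, 108.0), (-26.0, 107.0), (-25.0, 109.0), (-25.0, 109.0), (-25.0, 109.0), (-24.0, 108.0), (-24.0, 108.0), (-24.0, 107.0)]
```

```bash
python3 - <<'E'
from h import *
c=load('wrist'); P=cloud(c); s=monitor.read_state(); print(s['ee_pos'])
th=np.radians(73.6); yv=np.array([np.cos(th),np.sin(th)]); xv=np.array([yv[1],-yv[0]])
D=P[...,:2]-s['ee_pos'][:2]; ux=D@xv*1000; uy=D@yv*1000; z=P[...,2]*1000
for v in range(200,222,2):
    m=(np.hypot(ux[v],uy[v])<14)&(z[v]>140)&(z[v]<215)
    if m.any(): print(v,np.where(m)[0][[0,-1]],[q[v][m].mean().round(1) for q in (ux,uy,z)],uy[v][m].min().round(1),uy[v][m].max().round(1))
print('target tcp', (np.array([.594,-.167])+yv*-.005).round(4), 'xv',xv,'yv',yv)
E
```

```text
[ 0.63313294 -0.17722771  0.22113992]
204 [255 258] [np.float64(-4.6), np.float64(1.0), np.float64(163.4)] -0.1 2.1
206 [253 260] [np.float64(-4.6), np.float64(1.0), np.float64(167.7)] -1.6 3.5
208 [252 261] [np.float64(-4.3), np.float64(1.0), np.float64(170.9)] -2.2 4.3
210 [252 261] [np.float64(-4.5), np.float64(1.0), np.float64(175.5)] -2.2 4.2
212 [252 261] [np.float64(-4.4), np.float64(1.0), np.float64(179.0)] -2.1 4.1
214 [252 261] [np.float64(-4.6), np.float64(0.9), np.float64(183.1)] -2.1 4.0
target tcp [ 0.5926 -0.1718] xv [ 0.95931397 -0.28234146] yv [0.28234146 0.95931397]
```

```bash
python3 -m crank '{"steps":[[[-0.4,0.04,0],[0,0,-0.1]],[[-0.4,0.04,0],[0,0,-0.1]],[[-0.4,0.04,0],[0,0,0]],[[-0.36,0.05,0],[0,0,0]],[[0,0,-0.9],[0,0,0]],[[0,0,-0.8],[0,0,0]],[[0,0,0],[0,0,0]],[[0,0,0],[0,0,0]]]}'
python3 - <<'E'
from h import *
s=monitor.read_state(); print(s['ee_pos'],s['eef_rot'],s['ft_force'])
c=shot('wrist'); cv2.imwrite('pics/w3.png',cv2.resize(c['pixels'][110:260,180:330],(600,600),interpolation=cv2.INTER_CUBIC))
E
```

```text
time: 7.1
ee_pos: [0.5941, -0.1729, 0.1791]
eef_rot: [0.143, 0.99, 0.0, -0.001]
ft_force: [-0.3, 0.1, -0.6]
width: 0.0198
grip_force: 50.0
[ 0.59411188 -0.1729427   0.17909405] [ 1.42525199e-01  9.89790965e-01  3.00406112e-04 -5.68187780e-04] [-0.31998802  0.13174197 -0.64784513]
```

View pics/w3.png

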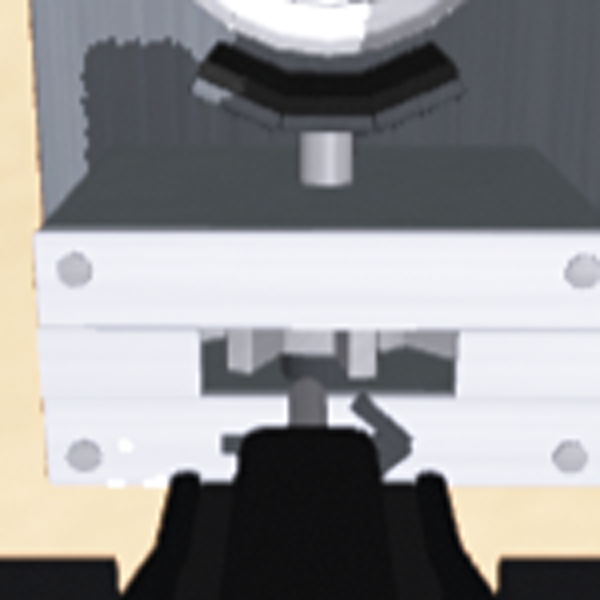

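The crop shows the tip at (307,380), lined up between the teeth at (240,350) and (363,352). I'll descend gently.

```bash
python3 -m crank '{"steps":[[[0,0,-0.3],[0,0,0]],[[0,0,-0.2],[0,0,0]],[[0,0,-0.1],[0,0,0]],[[0,0,-0.05],[0,0,0]],[[0,0,0],[0,0,0]]]}'
python3 -m crank '{"steps":[[[0,0,-0.1],[0,0,0]],[[0,0,0],[0,0,0]]]}'
```

```text
time: 7.57
ee_pos: [0.5942, -0.1741, 0.1623]
eef_rot: [0.143, 0.99, 0.0, -0.0]
ft_force: [-1.0, -0.0, -2.1]
width: 0.0196
grip_force: 50.0
time: 7.73
ee_pos: [0.5943, -0.1741, 0.1599]
eef_rot: [0.143, 0.99, 0.0, -0.0]
ft_force: [0.6, -0.3, -0.9]
width: 0.0199
grip_force: 50.0
```

```bash
python3 -m crank '{"steps":[[[0,0,-0.15],[0,0,0]],[[0,0,-0.15],[0,0,0]],[[0,0,-0.1],[0,0,0]],[[0,0,-0.1],[0,0,0]],[[0,0,0],[0,0,0]],[[0,0,0],[0,0,0]]]}'
python3 -m crank '{"steps":[[[0.02,0.08,0],[0,0,0]],[[0.02,0.08,0],[0,0,0]],[[0,0,0],[0,0,0]]]}'
python3 -m crank '{"steps":[[[0.02,0.08,0],[0,0,0]],[[0.02,0.08,0],[0,0,0]],[[0,0,0],[0,0,0]]]}'
```

```text
time: 8.23
ee_pos: [0.5942, -0.1741, 0.1474]
eef_rot: [0.143, 0.99, 0.0, -0.0]
ft_force: [0.0, 1.0, -0.3]
width: 0.0197
grip_force: 50.0
time: 8.48
ee_pos: [0.5957, -0.1694, 0.1477]
eef_rot: [0.143, 0.99, 0.0, 0.0]
ft_force: [0.6, -0.3, -1.3]
width: 0.0197
grip_force: 50.0
time: 8.73
ee_pos: [0.5963, -0.1664, 0.1476]
eef_rot: [0.143, 0.99, -0.0, -0.0]
ft_force: [0.4, -2.8, -2.0]
width: 0.02
grip_force: 50.0
```

```bash

python3 -m crank '{"steps":[[[0.022,0.077,0],[0,0,0]],[[0.022,0.077,0],[0,0,0]],[[0,0,0],[0,0,0]]]}' | egrep 'pos|for'
python3 -m crank '{"steps":[[[0.022,0.077,0],[0,0,0]],[[0.022,0.077,0],[0,0,0]],[[0,0,0],[0,0,0]]]}'| egrep 'pos|for'
python3 -m crank '{"steps":[[[0.022,0.077,0],[0,0,0]],[[0,0,0],[0,0,0]]]}'| egrep 'pos|for'
python3 -m crank '{"steps":[[[0.022,0.077,0],[0,0,0]],[[0,0,0],[0,0,0]]]}'| egrep 'pos|for'
```

```text
ee_pos: [0.5974, -0.1619, 0.1475]
ft_force: [-0.8, -2.0, -1.3]
grip_force: 50.0
ee_pos: [0.5987, -0.1578, 0.1476]
ft_force: [-0.4, -2.2, -1.0]
grip_force: 50.0
ee_pos: [0.5993, -0.1559, 0.1477]
ft_force: [-0.9, -2.2, 0.2]
grip_force: 50.0
ee_pos: [0.5998, -0.1541, 0.1477]
ft_force: [-1.2, -2.0, 0.3]
grip_force: 50.0
```

```bash

python3 -m crank '{"steps":[[[-0.015,-0.05,0],[0,0,0]],[[0,0,0.3],[0,0,0]],[[0,0,0.5],[0,0,0]],[[0,0,0.46],[0,0,0]],[[-0.1,-0.34,0],[0,0,0]],[[-0.1,-0.34,0],[0,0,0]],[[-0.09,-0.31,0],[0,0,0]],[[0,0,0],[0,0,0]],[[0,0,0],[0,0,0]]]}' | egrep 'pos|for'
cat > t.py <<'E'
from h import *
import sys
c=shot('wrist'); P=cloud(c); s=monitor.read_state()
th=np.radians(73.6); yv=np.array([np.cos(th),np.sin(th)]); xv=np.array([yv[1],-yv[0]])
O=np.array([.594,-.167]); D=P[...,:2]-O; ux=D@xv*1000; uy=D@yv*1000; z=P[...,2]*1000
d=s['ee_pos'][:2]-O; print('tcp u',(d@xv*1000).round(1),(d@yv*1000).round(1),s['ee_pos'][2].round(4),s['ft_force'].round(1))
for lo,hi in [(-6,-3),(-3,1)]:
    m=(ux>lo)&(ux<hi)&(abs(uy)<27)&(z<101)&(z>60)
    print(lo,[(y,int(np.median(z[m&(abs(uy-y)<1)]))) for y in range(-26,27,2) if (m&(abs(uy-y)<1)).any()])
# shoe top & drum edge along centre line
q=(abs(uy)<3)&(ux<-38)&(ux>-62)&(z<100)
for lo,hi in [(72,82.5),(83.5,93)]:
    k=ux[q&(z>lo)&(z<hi)]; print('x range',lo,np.percentile(k,[2,50,98]).round(1) if len(k) else None)
if len(sys.argv)>1: cv2.imwrite('pics/'+sys.argv[1]+'.png',cv2.resize(c['pixels'][60:260,160:360],(600,600),interpolation=cv2.INTER_CUBIC))
E
python3 t.py
```

```text
ee_pos: [0.5913, -0.1816, 0.1786]
ft_force: [-0.1, 0.9, -1.6]
grip_force: 50.0
tcp u 1.7 -13.9 0.1786 [ 0.5  0.9 -2.5]
-6 [(-6, 96), (-4, 98), (-2, 98), (0, 97)]
-3 [(-26, 90), (-24, 88), (-22, 87), (-20, 84), (-18, 82), (-6, 96), (-4, 97), (-2, 97), (0, 97), (2, 82), (4, 82), (6, 82), (12, 82), (14, 84), (16, 86), (18, 89), (20, 92), (22, 91), (24, 90)]
x range 72 [-56.7 -48.  -43.4]
x range 83.5 [-61.9 -60.3 -58.5]
```

```bash

python3 -m crank '{"steps":[[[0,0,-0.4],[0,0,0]],[[0,0,-0.3],[0,0,0]],[[0,0,-0.2],[0,0,0]],[[0,0,-0.15],[0,0,0]],[[0,0,-0.1],[0,0,0]],[[0,0,-0.1],[0,0,0]],[[0,0,0],[0,0,0]]]}' | egrep 'pos|for'
python3 -m crank '{"steps":[[[0.022,0.077,0],[0,0,0]],[[0.022,0.077,0],[0,0,0]],[[0.022,0.077,0],[0,0,0]],[[0,0,0],[0,0,0]]]}' | egrep 'pos|for'
python3 -m crank '{"steps":[[[0.022,0.077,0],[0,0,0]],[[0.022,0.077,0],[0,0,0]],[[0.022,0.077,0],[0,0,0]],[[0,0,0],[0,0,0]]]}' | egrep 'pos|for'
python3 -m crank '{"steps":[[[0.022,0.077,0],[0,0,0]],[[0.022,0.077,0],[0,0,0]],[[0,0,0],[0,0,0]]]}' | egrep 'pos|for'
```

```text
ee_pos: [0.5918, -0.1805, 0.1473]
ft_force: [-0.1, 0.5, -1.2]
grip_force: 50.0
ee_pos: [0.5938, -0.175, 0.1482]
ft_force: [0.0, -2.1, 0.3]
grip_force: 50.0
ee_pos: [0.5957, -0.1685, 0.148]
ft_force: [0.2, -3.1, 0.9]
grip_force: 50.0
ee_pos: [0.5965, -0.1646, 0.1476]
ft_force: [-0.2, -2.2, -0.9]
grip_force: 50.0
```

```bash

for i in 1; do
python3 -m crank '{"steps":[[[0.017,0.058,0],[0,0,0]],[[0,0,0],[0,0,0]]]}' | egrep 'pos|ft_for'
python3 -m crank '{"steps":[[[0.017,0.058,0],[0,0,0]],[[0,0,0],[0,0,0]]]}' | egrep 'pos|ft_for'
python3 -m crank '{"steps":[[[0.017,0.058,0],[0,0,0]],[[0,0,0],[0,0,0]]]}' | egrep 'pos|ft_for'
done; python3 t.py | tail -2
```

```text
ee_pos: [0.5967, -0.1634, 0.1476]
ft_force: [-1.0, -2.1, -1.6]
ee_pos: [0.5971, -0.162, 0.1477]
ft_force: [-0.5, -3.2, -1.4]
ee_pos: [0.5976, -0.1605, 0.1477]
ft_force: [-0.6, -2.4, -1.0]
x range 72 [-56.9 -51.6 -47.3]
x range 83.5 [-61.7 -60.2 -57.9]
```

```bash

python3 -m crank '{"steps":[[[0.012,0.04,0],[0,0,0]],[[0,0,0],[0,0,0]]]}' | egrep 'pos|ft_for'
python3 -m crank '{"steps":[[[0.012,0.04,0],[0,0,0]],[[0,0,0],[0,0,0]]]}' | egrep 'pos|ft_for'
python3 -m crank '{"steps":[[[0.012,0.04,0],[0,0,0]],[[0,0,0],[0,0,0]]]}' | egrep 'pos|ft_for'
python3 t.py | tail -2
```

```text
ee_pos: [0.598, -0.1597, 0.1478]
ft_force: [-1.5, -3.1, -1.2]
ee_pos: [0.5984, -0.1586, 0.1479]
ft_force: [-1.2, -2.2, -2.3]
ee_pos: [0.5987, -0.1576, 0.1479]
ft_force: [-0.8, -2.8, -0.9]
x range 72 [-57.4 -52.  -47.6]
x range 83.5 [-61.9 -60.3 -58.4]
```

```bash

python3 -m crank '{"steps":[[[0.012,0.04,0],[0,0,0]],[[0,0,0],[0,0,0]]]}' | egrep 'pos|ft_for'
python3 -m crank '{"steps":[[[0.012,0.04,0],[0,0,0]],[[0,0,0],[0,0,0]]]}' | egrep 'pos|ft_for'
python3 t.py | tail -2
```

```text
ee_pos: [0.599, -0.1567, 0.1479]
ft_force: [-1.4, -1.5, -0.9]
ee_pos: [0.5993, -0.1556, 0.1478]
ft_force: [-1.2, -2.5, -1.0]
x range 72 [-57.5 -52.8 -48.4]
x range 83.5 [-62.  -60.3 -58.3]
```

```bash

python3 -m crank '{"steps":[[[0.012,0.04,0],[0,0,0]],[[0,0,0],[0,0,0]]]}' | egrep 'pos|ft_for'
python3 -m crank '{"steps":[[[0.012,0.04,0],[0,0,0]],[[0,0,0],[0,0,0]]]}' | egrep 'pos|ft_for'
python3 t.py w4
```

```text
ee_pos: [0.5995, -0.1546, 0.1478]
ft_force: [-1.1, -2.8, -0.3]
ee_pos: [0.5998, -0.1541, 0.1479]
ft_force: [-1.6, -3.5, 0.2]
tcp u 1.8 14.1 0.1479 [-1.  -3.4 -0.5]
-6 [(-6, 98), (-4, 97), (-2, 97), (0, 98), (16, 99)]
-3 [(-26, 88), (-24, 89), (-22, 87), (-6, 97), (-4, 97), (-2, 97), (0, 95), (12, 97), (14, 97), (16, 99), (18, 96), (20, 92), (22, 91), (24, 90)]
x range 72 [-57.3 -52.3 -48.4]
x range 83.5 [-62.  -59.9 -58.3]
```

```bash

python3 -m crank '{"steps":[[[-0.015,-0.05,0],[0,0,0]],[[0,0,0.3],[0,0,0]],[[0,0,0.5],[0,0,0]],[[0,0,0.46],[0,0,0]],[[-0.1,-0.34,0],[0,0,0]],[[-0.1,-0.34,0],[0,0,0]],[[-0.1,-0.35,0],[0,0,0]],[[0,0,0],[0,0,0]],[[0,0,0],[0,0,0]]]}' | egrep 'pos|for'
python3 t.py w5
```

```text
ee_pos: [0.5912, -0.182, 0.1789]
ft_force: [0.0, -0.0, -0.7]
grip_force: 50.0
tcp u 1.6 -14.2 0.1788 [-0.5 -0.2 -0.9]
-6 [(-6, 98), (-4, 98), (-2, 97), (0, 97)]
-3 [(-26, 89), (-24, 88), (-22, 86), (-20, 83), (-18, 82), (-6, 97), (-4, 98), (-2, 97), (0, 97), (2, 82), (4, 83), (8, 82), (14, 83), (16, 87), (18, 91), (20, 92), (22, 91), (24, 90)]
x range 72 [-57.5 -52.4 -48.2]
x range 83.5 [-61.9 -60.3 -57.7]
```

View pics/w5.png

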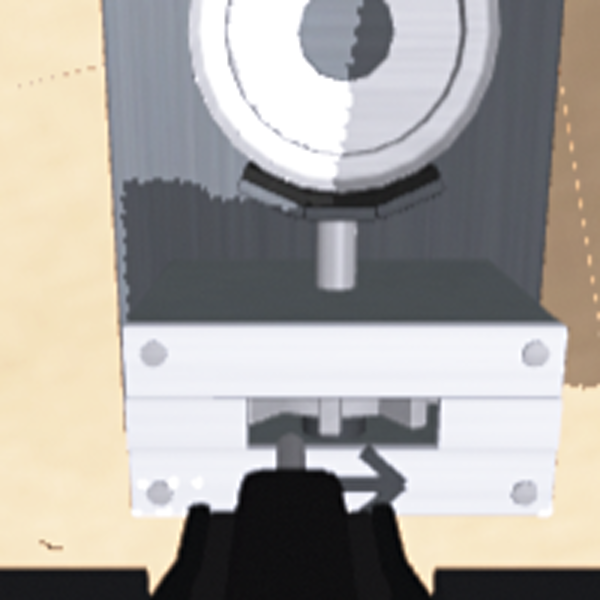

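The shoe (340,195) is now very close to the drum. The next tooth is at top centre (330,415), and the tip (290,440) is behind it. I'll re-insert and push gently.

```bash

python3 -m crank '{"steps":[[[0,0,-0.4],[0,0,0]],[[0,0,-0.3],[0,0,0]],[[0,0,-0.2],[0,0,0]],[[0,0,-0.15],[0,0,0]],[[0,0,-0.1],[0,0,0]],[[0,0,-0.1],[0,0,0]],[[0,0,0],[0,0,0]]]}' | egrep 'pos|ft_for'
python3 -m crank '{"steps":[[[0.017,0.058,0],[0,0,0]],[[0.017,0.058,0],[0,0,0]],[[0,0,0],[0,0,0]],[[0,0,0],[0,0,0]]]}' | egrep 'pos|ft_for'
python3 -m crank '{"steps":[[[0.01,0.03,0],[0,0,0]],[[0,0,0],[0,0,0]]]}' | egrep 'pos|ft_for'
python3 -m crank '{"steps":[[[0.01,0.03,0],[0,0,0]],[[0,0,0],[0,0,0]]]}' | egrep 'pos|ft_for'
```

```text
ee_pos: [0.5918, -0.1808, 0.1476]
ft_force: [0.5, 0.1, -0.3]
ee_pos: [0.5929, -0.1779, 0.1483]
ft_force: [0.7, -1.0, -1.2]
ee_pos: [0.593, -0.1777, 0.1483]
ft_force: [0.0, -1.6, -0.6]
ee_pos: [0.5931, -0.1774, 0.1483]
ft_force: [-0.9, -4.1, 0.1]
```

```bash

python3 -m crank '{"steps":[[[0.01,0.03,0],[0,0,0]],[[0,0,0],[0,0,0]]]}' | egrep 'pos|ft_for'
```

```text
ee_pos: [0.5931, -0.1772, 0.1483]
ft_force: [-1.2, -7.3, 0.6]
```

```bash

python3 -m crank '{"steps":[[[0.006,0.02,0],[0,0,0]],[[0,0,0],[0,0,0]]]}' | egrep 'pos|ft_for'; python3 t.py
```

```text
ee_pos: [0.5931, -0.1772, 0.1483]
ft_force: [-1.9, -5.9, 0.9]
tcp u 2.1 -10.0 0.1483 [-2.3 -6.4  1. ]
-6 [(-8, 98), (-6, 96), (-4, 97), (-2, 98), (0, 97)]
-3 [(-26, 89), (-24, 89), (-22, 87), (-20, 86), (-12, 96), (-10, 98), (-8, 98), (-6, 97), (-4, 98), (-2, 97), (0, 96), (14, 85), (16, 88), (18, 90), (20, 92), (22, 91), (24, 90)]
x range 72 [-57.2 -52.6 -48.9]
x range 83.5 [-61.7 -60.4 -58.1]
```

```bash

python3 -m crank '{"steps":[[[0.01,0.03,0],[0,0,0]],[[0,0,0],[0,0,0]]]}' | egrep 'pos|ft_for'; python3 t.py|head -1
```

```text
ee_pos: [0.5932, -0.177, 0.1483]
ft_force: [-1.8, -8.1, 0.5]
tcp u 2.1 -9.9 0.1483 [-2.7 -7.8  0.1]
```

```bash

python3 -m crank '{"steps":[[[-0.03,-0.11,0],[0,0,0]],[[0,0,0],[0,0,0]],[[0,0,0.3],[0,0,0]],[[0,0,0.5],[0,0,0]],[[0,0,0.46],[0,0,0]],[[0.1,0.34,0],[0,0,0]],[[0.09,0.33,0],[0,0,0]],[[0,0,0],[0,0,0]],[[0,0,0],[0,0,0]]]}' | egrep 'pos|for'
python3 t.py
```

```text
ee_pos: [0.5981, -0.1587, 0.1791]
ft_force: [-1.4, -0.4, -0.3]
grip_force: 50.0
tcp u 1.6 8.2 0.179 [-0.5 -1.1 -1.3]
-6 [(-6, 97), (-4, 98), (-2, 98), (0, 98)]
-3 [(-26, 89), (-24, 88), (-22, 86), (-20, 85), (-18, 82), (-6, 96), (-4, 97), (-2, 97), (0, 96), (2, 83), (12, 82), (14, 84), (16, 87), (18, 90), (20, 92), (22, 91), (24, 90)]
x range 72 [-57.5 -52.3 -48.2]
x range 83.5 [-61.9 -60.3 -58.5]
```

```bash
cp /tmp/wrist.npz /tmp/tight.npz
python3 -m crank '{"steps":[[[0,0,-0.4],[0,0,0]],[[0,0,-0.3],[0,0,0]],[[0,0,-0.2],[0,0,0]],[[0,0,-0.15],[0,0,0]],[[0,0,-0.1],[0,0,0]],[[0,0,-0.1],[0,0,0]],[[-0.02,-0.06,0],[0,0,0]],[[-0.02,-0.06,0],[0,0,0]],[[0,0,0],[0,0,0]],[[0,0,0],[0,0,0]]]}' | egrep 'pos|ft_for'
python3 -m crank '{"steps":[[[-0.008,-0.03,0],[0,0,0]],[[0,0,0],[0,0,0]]]}' | egrep 'pos|ft_for'
python3 -m crank '{"steps":[[[-0.008,-0.03,0],[0,0,0]],[[0,0,0],[0,0,0]]]}' | egrep 'pos|ft_for'
python3 -m crank '{"steps":[[[-0.008,-0.03,0],[0,0,0]],[[0,0,0],[0,0,0]]]}' | egrep 'pos|ft_for'
python3 -m crank '{"steps":[[[-0.008,-0.03,0],[0,0,0]],[[0,0,0],[0,0,0]]]}' | egrep 'pos|ft_for'
```

```text
ee_pos: [0.597, -0.1637, 0.1486]
ft_force: [-0.3, -0.8, -0.6]
ee_pos: [0.5968, -0.1643, 0.1485]
ft_force: [0.2, 0.1, -1.9]
ee_pos: [0.5965, -0.1651, 0.1484]
ft_force: [0.1, -0.5, -1.5]
ee_pos: [0.5963, -0.1658, 0.1483]
ft_force: [0.5, 0.3, -1.6]
ee_pos: [0.5962, -0.166, 0.1483]
ft_force: [0.5, 2.1, 0.3]
```

```bash

python3 -m crank '{"steps":[[[-0.008,-0.03,0],[0,0,0]],[[0,0,0],[0,0,0]]]}' | egrep 'pos|ft_for'
python3 -m crank '{"steps":[[[-0.008,-0.03,0],[0,0,0]],[[0,0,0],[0,0,0]]]}' | egrep 'pos|ft_for'
python3 t.py
```

```text
ee_pos: [0.596, -0.1667, 0.1483]
ft_force: [1.0, 2.5, -1.3]
ee_pos: [0.5957, -0.1677, 0.1483]
ft_force: [-0.4, 3.0, -0.8]
tcp u 1.9 -0.3 0.1483 [ 0.2  2.5 -1.6]
-6 [(-6, 98), (-4, 97), (2, 97)]
-3 [(-26, 87), (-8, 97), (-6, 97), (-4, 97), (-2, 97), (0, 98), (2, 99), (4, 97), (14, 89), (16, 90), (18, 94), (20, 92), (22, 91)]
x range 72 [-57.3 -52.6 -48.3]
x range 83.5 [-62.  -60.5 -58.2]
```

```bash

python3 -m crank '{"steps":[[[-0.022,-0.077,0],[0,0,0]],[[-0.022,-0.077,0],[0,0,0]],[[-0.022,-0.077,0],[0,0,0]],[[0,0,0],[0,0,0]]]}' | egrep 'pos|ft_for'
python3 -m crank '{"steps":[[[-0.022,-0.077,0],[0,0,0]],[[-0.022,-0.077,0],[0,0,0]],[[-0.022,-0.077,0],[0,0,0]],[[0,0,0],[0,0,0]]]}' | egrep 'pos|ft_for'
python3 -m crank '{"steps":[[[0.02,0.06,0],[0,0,0]],[[0,0,0.3],[0,0,0]],[[0,0,0.5],[0,0,0]],[[0,0,0.46],[0,0,0]],[[0.1,0.34,0],[0,0,0]],[[0.1,0.34,0],[0,0,0]],[[0.1,0.34,0],[0,0,0]],[[0,0,0],[0,0,0]],[[0,0,0],[0,0,0]]]}' | egrep 'pos|for'
python3 t.py
```

```text
ee_pos: [0.5938, -0.1744, 0.1483]
ft_force: [0.5, 2.7, -0.9]
ee_pos: [0.5922, -0.1803, 0.1485]
ft_force: [0.9, 1.8, -0.7]
ee_pos: [0.6005, -0.1511, 0.1792]
ft_force: [-0.5, -0.0, -1.4]
grip_force: 50.0
tcp u 1.7 16.1 0.1793 [-0.5 -0.4 -0.9]
-6 [(4, 95), (6, 97), (8, 97), (10, 95)]
-3 [(-20, 93), (-18, 93), (-16, 94), (-14, 91), (-12, 86), (-10, 84), (2, 88), (4, 97), (6, 97), (8, 97), (10, 96), (24, 84)]
x range 72 [-57.4 -49.9 -45.7]
x range 83.5 [-61.8 -60.1 -58.3]
```

```bash

python3 -m crank '{"steps":[[[0,0,-0.4],[0,0,0]],[[0,0,-0.3],[0,0,0]],[[0,0,-0.2],[0,0,0]],[[0,0,-0.15],[0,0,0]],[[0,0,-0.1],[0,0,0]],[[0,0,-0.1],[0,0,0]],[[0,0,0],[0,0,0]]]}' | egrep 'pos|ft_for'
python3 -m crank '{"steps":[[[-0.022,-0.077,0],[0,0,0]],[[-0.022,-0.077,0],[0,0,0]],[[-0.022,-0.077,0],[0,0,0]],[[0,0,0],[0,0,0]]]}' | egrep 'pos|ft_for'
python3 -m crank '{"steps":[[[-0.022,-0.077,0],[0,0,0]],[[-0.022,-0.077,0],[0,0,0]],[[0,0,0],[0,0,0]],[[0,0,0],[0,0,0]]]}' | egrep 'pos|ft_for'
python3 t.py
```

```text
ee_pos: [0.6002, -0.1525, 0.1481]
ft_force: [0.4, 0.8, -1.2]
ee_pos: [0.599, -0.1583, 0.149]
ft_force: [-0.1, 1.7, 0.3]
ee_pos: [0.5977, -0.1623, 0.1487]
ft_force: [0.6, 2.0, -0.3]
tcp u 2.2 5.6 0.1486 [1.3 2.1 0.8]
-6 [(-2, 97), (0, 98), (2, 97), (4, 97)]
-3 [(-26, 89), (-24, 90), (-22, 91), (-20, 89), (-18, 86), (-2, 97), (0, 98), (2, 97), (4, 97), (6, 97), (8, 97), (10, 98), (20, 87), (22, 90), (24, 90), (26, 88)]
x range 72 [-56.9 -48.6 -44.2]
x range 83.5 [-61.6 -60.1 -57.9]
```

```bash

python3 -m crank '{"steps":[[[-0.017,-0.058,0],[0,0,0]],[[-0.017,-0.058,0],[0,0,0]],[[0,0,0],[0,0,0]],[[0,0,0],[0,0,0]]]}' | egrep 'pos|ft_for'
python3 -m crank '{"steps":[[[-0.008,-0.03,0],[0,0,0]],[[0,0,0],[0,0,0]]]}' | egrep 'pos|ft_for'
python3 t.py
```

```text
ee_pos: [0.5967, -0.1653, 0.1486]
ft_force: [0.7, 1.8, 0.2]
ee_pos: [0.5965, -0.1659, 0.1485]
ft_force: [0.1, 2.1, 0.2]
tcp u 2.1 1.8 0.1486 [ 0.9  2.4 -0.8]
-6 [(-4, 98), (-2, 98), (0, 97)]
-3 [(-26, 88), (-24, 89), (-22, 87), (-6, 97), (-4, 97), (-2, 98), (0, 97), (2, 96), (4, 97), (6, 97), (16, 86), (18, 90), (20, 92), (22, 91), (24, 90)]
x range 72 [-57.1 -48.1 -43.6]
x range 83.5 [-61.7 -60.3 -58. ]
```

```bash

python3 -m crank '{"steps":[[[0.02,0.06,0],[0,0,0]],[[0,0,0],[0,0,0]],[[0,0,0.3],[0,0,0]],[[0,0,0.5],[0,0,0]],[[0,0,0.46],[0,0,0]],[[0.07,0.22,0],[0,0,0]],[[0,0,0],[0,0,0]],[[0,0,0],[0,0,0]]]}' | egrep 'pos|for'
python3 t.py
python3 - <<'E'
from h import *
th=np.radians(73.6); yv=np.array([np.cos(th),np.sin(th)]); xv=np.array([yv[1],-yv[0]]); O=np.array([.594,-.167])
for n in ['tight','wrist']:
    c=load(n); P=cloud(c); D=P[...,:2]-O; ux=D@xv*1000; uy=D@yv*1000; z=P[...,2]*1000
    m=(ux>-6.5)&(ux<0)&(abs(uy)<9)&(z>94)&(z<100.5); print(n,m.sum(),uy[m].mean().round(2),np.percentile(uy[m],[3,97]).round(2))
    s=(abs(uy)<8)&(ux<-36)&(ux>-56)&(z>74)&(z<82); print(' shoe mean x',ux[s].mean().round(2),np.percentile(ux[s],[90,97]).round(2))
    q=(abs(z-107.5)<2)&(abs(ux)<27)&(abs(uy)<57); print(' cover',ux[q].mean().round(2),uy[q].mean().round(2))
E
```

```text
ee_pos: [0.5991, -0.158, 0.1801]
ft_force: [-0.2, -0.2, -1.2]
grip_force: 50.0
tcp u 2.1 9.6 0.1797 [ 0.5  0.3 -1.3]
-6 [(-6, 96), (-4, 98), (-2, 98), (0, 97)]
-3 [(-26, 89), (-24, 89), (-22, 88), (-20, 84), (-18, 83), (-4, 97), (-2, 97), (0, 97), (2, 83), (14, 83), (16, 87), (18, 90), (20, 92), (22, 91), (24, 89)]
x range 72 [-57.3 -48.2 -44.1]
x range 83.5 [-61.7 -60.1 -58.1]
tight 39 -2.87 [-5.75 -0.1 ]
 shoe mean x -52.01 [-48.98 -48.19]
 cover -3.44 -0.97
wrist 35 -2.47 [-4.93 -0.02]
 shoe mean x -47.69 [-44.8  -44.08]
 cover -3.27 -1.15
```

```bash

python3 -m crank '{"steps":[[[0,0,0.8],[0,0,0]],[[0,0,0.9],[0,0,0]],[[0,0,0.8],[0,0,0]],[[-0.24,0.97,0],[0,0,0.8]],[[-0.24,0.97,0],[0,0,0.8]],[[-0.24,0.97,0],[0,0,0.8]],[[-0.24,0.97,0],[0,0,0.8]],[[-0.24,0.97,0],[0,0,0.8]],[[-0.24,0.97,0],[0,0,0.8]],[[-0.24,0.97,0],[0,0,0.8]]]}' | egrep 'pos|ft_for'
python3 -m crank '{"steps":[[[-0.24,0.97,0],[0,0,0.8]],[[-0.24,0.97,0],[0,0,0.8]],[[-0.24,0.97,0],[0,0,0.2]],[[-0.24,0.97,0],[0,0,0]],[[0,0,0],[0,0,0]],[[0,0,0],[0,0,0]]]}' | egrep 'pos|rot|time'
python3 - <<'E'
from h import *
s=monitor.read_state(); print(s['ee_pos'],s['eef_rot'])
c=shot('wrist'); P=cloud(c); X=P.reshape(-1,3)
I=c['pixels'].astype(int).reshape(-1,3)
b=X[(abs(X[:,0]-.531)<.06)&(abs(X[:,1]-.11)<.06)&(abs(X[:,2]-.048)<.004)]
print(cv2.minAreaRect((b[:,:2]*1000).astype(np.float32)))
D=X-s['ee_pos']; m=(np.hypot(D[:,0],D[:,1])<.014)&(D[:,2]<-.02)&(D[:,2]>-.07); print('shank',X[m].mean(0).round(4),D[m].mean(0).round(4),X[m][:,2].min())
cv2.imwrite('pics/w6.png',c['pixels'])
E
```

```text
ee_pos: [0.5561, 0.012, 0.2421]
ft_force: [0.2, 0.5, -1.3]
time: 24.43
ee_pos: [0.5322, 0.1093, 0.242]
eef_rot: [-0.18, 0.984, 0.0, -0.001]
[0.53224602 0.10934076 0.24201867] [-1.79627025e-01  9.83734647e-01  2.91839543e-05 -5.24444171e-04]
((531.1849365234375, 109.84730529785156), (70.48749542236328, 69.9952163696289), 13.665818214416504)
shank [0.5288 0.1096 0.1977] [-0.0034  0.0003 -0.0443] 0.18663998475730909
```

```bash

python3 -m crank '{"steps":[[[-0.02,0,-1],[0,0,0]],[[0,0,-1],[0,0,0]],[[0,0,-1],[0,0,0]],[[0,0,-1],[0,0,0]],[[0,0,-0.8],[0,0,0]],[[0,0,-0.4],[0,0,0]],[[0,0,-0.3],[0,0,0]],[[0,0,-0.2],[0,0,0]],[[0,0,0],[0,0,0]]]}' | egrep 'pos|ft_for'
```

```text
ee_pos: [0.5325, 0.1076, 0.0999]
ft_force: [0.5, 0.6, -1.4]
```

```bash

python3 -m crank '{"steps":[[[-0.02,0.06,-0.3],[0,0,0]],[[0,0,-0.4],[0,0,0]],[[0,0,-0.3],[0,0,0]],[[0,0,-0.2],[0,0,0]],[[0,0,-0.15],[0,0,0]],[[0,0,-0.1],[0,0,0]],[[0,0,0],[0,0,0]]]}' | egrep 'pos|ft_for'
python3 -m crank '{"steps":[[[0,0,-0.05],[0,0,0]],[[0,0,0],[0,0,0]],[[0,0,0],[0,0,0]]]}' | egrep 'pos|ft_for'
```

```text
ee_pos: [0.5316, 0.1094, 0.0633]
ft_force: [-0.1, -0.6, -1.1]
ee_pos: [0.532, 0.1095, 0.0628]
ft_force: [0.3, -0.2, -0.6]
```

```bash

python3 -m crank '{"steps":[[[0,0,-0.05],[0,0,0]],[[0,0,0],[0,0,0]],[[0,0,0],[0,0,0]]]}' | egrep 'pos|ft_for'
python3 -m crank '{"steps":[[[0,0,0],[0,0,0]],[[0,0,0],[0,0,0]],[[0,0,0],[0,0,0]],[[0,0,0],[0,0,0]],[[0,0,0.2],[0,0,0]],[[0,0,0.5],[0,0,0]],[[0,0,1],[0,0,0]],[[0,0,1],[0,0,0]],[[0,0,1],[0,0,0]],[[0,0,1],[0,0,0]]]}' 45
python3 -m crank '{"steps":[[[0,0,1],[0,0,0]],[[-0.4,0,0.5],[0,0,0]],[[-0.4,0,0],[0,0,0]],[[0,0,0],[0,0,0]],[[0,0,0],[0,0,0]]]}' | egrep 'time|pos'
python3 - <<'E'
from h import *
c=shot('wrist'); X=cloud(c).reshape(-1,3)
h=X[(abs(X[:,0]-.53)<.04)&(abs(X[:,1]-.11)<.04)&(X[:,2]>.095)&(X[:,2]<.125)]; print('handletop',len(h),np.median(h[:,2]),cv2.minAreaRect((h[:,:2]*1000).astype(np.float32)))
cv2.imwrite('pics/w7.png',c['pixels'])
E
```

```text
ee_pos: [0.5322, 0.1095, 0.0619]
ft_force: [-1.9, -0.9, 5.7]
time: 27.15
ee_pos: [0.5317, 0.1093, 0.1804]
eef_rot: [-0.178, 0.984, 0.0, 0.0]
ft_force: [0.7, 0.5, -0.2]
width: 0.045
grip_force: 0.0
time: 27.57
ee_pos: [0.5112, 0.1095, 0.2158]
handletop 678 0.10834633752711242 ((530.303466796875, 110.00920104980469), (26.572673797607422, 20.25835609436035), 20.579607009887695)
```

View pics/w7.png

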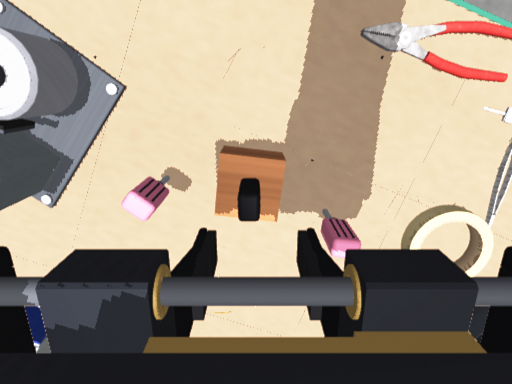

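The black stubby is fully home in the block at (249,200), with its handle top at 0.108 m, the same as at the start. The tape and both pink decoys are undisturbed, and the gripper is clear.

```bash
python3 -c "
from bench import ticket; print(ticket.close_job())"
```

```text
the job is handed in; nothing more can be done
None
```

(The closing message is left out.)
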